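# Release the bayonet crank boss and centre it on the measuring stage

### The job

The blue enamel crank boss is locked by its bayonet in the grey motor block: turn it anticlockwise (seen from above) past the click to its stop, where its grip bar lines up with the white marks, and lift it straight out. Then set it down gently, upright, on the measuring stage, centred on the engraved cross between the two brass stops with its grip bar pointing from stop to stop, and let go. Leave the other things on the bench where they lie.

Things in the scene. Friction and masses are not known exactly. Their poses are not given: they have to be found in the camera images.
- boss: blue crank boss, loose, 180 g, 52 mm high, origin at the centre of its flat foot, z up. Steel shaft 30 mm across; at the foot two lugs along +x/-x (50 mm over tips, 12 wide, 8 high); blue flange 44 mm across, 16 to 22 mm up; blue grip bar 40 mm long along x, 16 mm thick along y, 22 to 52 mm up. Lugs point along the bar. Locked, its foot is 34 mm above the bench
- boss_grip (a point): point on the boss's axis inside its grip bar, 44 mm above its foot: a good TCP height to grip the 16 mm thickness from above
- motor_block: fixed grey motor block, base 120 x 120 mm, body 100 x 100 mm, top face 50 mm up. Origin under its centre, x along the release slot, whose two notches show beyond the boss's flange with a white mark at each end; red dots mark the locked direction. The boss sits on its vertical axis, the flange resting on the top face
- block_throat (a point): centre of the throat in the block's top face. The bar starts 64 to 75 degrees clockwise (from above) of the slot; turned anticlockwise it rides over a sprung click to a hard stop, in line with slot and white marks (2 degrees past at most). Within about 5 degrees of the slot the lugs pass up through it; the foot leaves the top face after a 16 mm lift
- stage: fixed measuring stage: black base 130 x 100 mm, aluminium plate with its surface 24 mm above the bench, origin under its centre. Black cross engraved at the plate's centre. Two brass stops 10 mm high on the stage's x axis, inner faces 66 mm apart (33 mm either side of the cross)
- boxwood_knob: bystander, not to be moved: turned pale boxwood knob, 32 mm across, 34 mm high, origin at the centre of its underside
- speed_dial: bystander, not to be moved: rusty cast speed dial, disc 76 mm across, 18 mm high at its hub, origin at the centre of its underside
- brake_lever: bystander, not to be moved: flat nickel brake lever, 118 mm long, 16 mm high, lying along its x, origin at the centre of its underside
- screwdriver: bystander, not to be moved: screwdriver, 170 mm long, lying along its x, origin at the centre of its underside
- oil_bottle: bystander, not to be moved: small amber oil bottle, 36 mm across, 75 mm high, origin at the centre of its underside
- screw_tin: bystander, not to be moved: open steel screw bowl, 68 mm across, 35 mm high, origin at the centre of its underside
- horn_collar: bystander, not to be moved: loose brass horn collar, ring 72 mm across, 22 mm high, origin at the centre of its underside
Mind the look-alikes: they are no part of the job. Of the things that look like the boss, the smaller one is meant. What is shaped like the motor_block but orange is not meant.

How it is judged:
On the way, in this order (a step that is already met when the one before it is completed fails the run):
1. the boss is turned to the release position, bar in line with the slot, still seated in the block (angle between the x axis of boss and the x axis of motor_block, either way round below 0.17 rad and z of boss in the frame of motor_block below 0.042 m and horizontal distance between boss and motor_block below 0.01 m), for 0.05 s.
2. the boss is lifted clear of the block (z of boss in the frame of motor_block above 0.055 m), for 0.05 s.
At the end, for the whole second after the job is handed in: The boss stands upright (within 4.5 degrees) with its foot on the stage plate (within 4 mm in height), its axis within 6 mm of the cross at the stage's centre between the stops, its bar within 11 degrees of the line from stop to stop, at rest and released (horizontal distance between boss and stage below 0.006 m and z of boss in the frame of stage between 0.02 and 0.028 m and angle between boss's own z axis and vertical below 0.08 rad and angle between the x axis of boss and the x axis of stage, either way round below 0.2 rad and linear speed of boss below 0.02 m/s and angular speed of boss below 0.2 rad/s); the robot touches nothing.
It fails at once if the boss is dropped from over about 10 mm or banged down onto the stage (faster than 0.45 m/s just above the plate) (linear speed of boss above 0.45 m/s and horizontal distance between boss and stage below 0.06 m and z of boss in the frame of stage below 0.039 m).
It fails at once if the boss is tipped over (angle between boss's own z axis and vertical above 0.6 rad).
It fails at once if another loose thing on the bench is disturbed (moved over 20 mm) (distance of any of boxwood_knob, speed_dial, brake_lever, screwdriver, oil_bottle, screw_tin, horn_collar from where it was at the start of the episode above 0.02 m).
It also fails if it takes over 45 s, if anything falls off the work surface, if the arm or the gripper's body presses on something with over 40 N, if the wrist force passes 120 N, or if a joint passes its speed limit or range.

### The arm

A 7-joint arm with a two-finger parallel gripper is mounted at the origin on the work surface. World frame = base frame: x ahead of the robot, y to its left, z up, the work surface at z = 0. Lengths are in m, angles in rad, forces in N, time in s.
With the tool pointing down it reaches from about 0.35 to 0.9 m from the base axis. Payload 8.1 kg.
Tool frame: the origin (TCP) lies between the finger pads, 19 mm behind the fingertips; this is the grasp point; z points along the fingers, y is the line along which they close (so a half turn about z gives the same grasp; the last joint's range is limited). The gripper opens to 92 mm and grips with 3 to 60 N. Pads are 19 mm wide; open, the fingers measure 130 mm over their backs; the gripper's body (75 mm by 190 mm) begins 47 mm behind the grasp point.
Start: joints at [-1.214, 0.434, 0.025, 1.573, -0.012, 1.134, -0.075], TCP at [0.277, 0.56, 0.246] pointing down, gripper open.
Joint ranges: [-2.62, 2.62], [-0.44, 2.09], [-1.27, 1.32], [0.08, 2.57], [-1.32, 4.46], [0.12, 2], [-2.74, 2.74]. Speed limits (rad/s): [2.22, 2.22, 3.01, 3.01, 3.14, 3.14, 3.14].

### API

Orientations are given as a rotation vector (axis times angle).
In Python, from cell import observe, imaging, arm gives the robot as it stands.
- The arm moves only by the tool apply_moves, never from a script. Its argument "commands" is a list of rows, each a list of 5 numbers: the opening in per cent of the stroke, from 0 (shut) to 100 (fully open), then the shift along the world's x, y, z in units of 0.06 m (1.0 is 0.06 m), then the turn about the world's z in units of 0.5 rad (1.0 is 0.5 rad). A call has 1 to 12 rows; each row shifts and turns the commanded pose from where the row before left it; what a row does not reach is not made up. A row lasts 1/8 s, in which the tool goes at most 62.5 mm and 10.7 degrees, less where a joint would pass 70% of its speed; a pose out of reach is approached as far as the arm can. A call with a number of a shift or a turn outside -1 to 1 is refused whole. A call with a gripper value outside its range is refused whole. The fingers move at their own pace and stop on an object; "newtons" is the grip in N (left out, the last holds). Time passes only in rows, so rows that do not move let the fingers close. It gives the time, the measured TCP pose, the force, the opening and the grip force at its end, in the units of the state.
- observe(): the state, without advancing time (a new reading comes with each control period).
- imaging.get_image(name): name is "scene" or "top"; returns (picture, depth): 384x512x3 uint8, red, green, blue; 384x512 float32, m along the optical axis (not along the pixel's ray), 0 where there is no reading.
- imaging.camera_params(name): a dict with "camera_matrix" (3x3 intrinsics, pixels), "dist" ([k1, k2, p1, p2, k3] as OpenCV has them; the pictures are not rectified), "origin" and "rotation" of the camera in the world. Camera axes: x right, y up, looking along -z (the intrinsics and any distortion apply to the point x, -y, -z); pixel columns grow to the right and rows downward; lengths in m; the calibration is good to about 2 mm. A picture is of the moment at which its call begins. camera_params takes no time and is no camera call.
- arm.sign_off(): hands the job in; it is judged then, once.
The state is a dict: "clock": time; "joints": joint angles; "dq": joint speeds; "joint_efforts": joint torques, N m; "position": TCP position; "ee_rot": TCP orientation; "force": force on the tool from outside, world axes, zero at the start; "ft_torque": the same for the moment, N m; "width": opening from 0.0 (shut) to 1.0 (fully open); "gripper_force": force on a finger pad.
Only numpy, scipy, OpenCV 4.12 (cv2) and the standard library are available. Lean on these libraries where they do the work, as an engineer would, in place of code of your own. Each camera call takes 0.05 s, during which the arm holds its last target. There are 200 camera calls.

## Working session

There is one attempt and no reset: what is moved stays moved. The work goes in short steps, Python scripts to look and compute and a tool call to move; the robot and the scene stay as the last step left them, time stands still between calls to the robot, and variables do not carry over. Pictures are saved under pics/ and viewed, at most 10 in all, crops included, and the job is handed in when it is done.

Besides the shell and the picture viewer there is one more tool, called after ">>>" as a command line: name --pt "numbers of a row" for each row, then --argument value for the rest. apply_moves: Moves the arm, as the interface text tells. Its arguments: {"type":"object","properties":{"commands":{"type":"array"},"newtons":{"type":"number"}},"required":["commands"]}

```bash
mkdir -p pics
cat > h.py <<'E'
import numpy as np, cv2
from cell import observe, imaging, arm
def ray(name,uv):
    p=imaging.camera_params(name);K=np.array(p["camera_matrix"]);d=np.array(p["dist"],float)
    n=cv2.undistortPoints(np.array(uv,float).reshape(-1,1,2),K,d).reshape(-1,2)
    v=np.c_[n[:,0],-n[:,1],-np.ones(len(n))]
    return np.array(p["origin"]),v@np.array(p["rotation"]).T
def plane(name,uv,z):
    o,v=ray(name,uv); return o+v*((z-o[2])/v[:,2])[:,None]
def grab(name,f=None):
    im,dp=imaging.get_image(name)
    if f: cv2.imwrite('pics/'+f,im[:,:,::-1])
    return im,dp
E
python3 - <<'E'
from h import *
for n in("scene","top"):
    im,dp=grab(n,n+"0.png"); np.savez(n+"0.npz",im=im,dp=dp); p=imaging.camera_params(n); print(n,p["origin"],p["rotation"],p["camera_matrix"],p["dist"],(dp>0).mean())
s=observe();print(s)
E
```

```text
scene [1.46131889 0.39183788 0.83612575] [0.59250922 0.88642849 1.79745596] [[387.85647643   0.         257.18368892]
 [  0.         387.85647643 188.03267436]
 [  0.           0.           1.        ]] [-0.02233298  0.          0.          0.          0.        ] 0.9890289306640625
top [0.3495029  0.0084723  1.08905986] [ 0.14376138 -0.13000201 -1.55431174] [[390.62433613   0.         262.24383156]
 [  0.         390.62433613 192.81150262]
 [  0.           0.           1.        ]] [-0.01756215  0.          0.          0.          0.        ] 0.99609375
{'clock': 0.1, 'joints': array([-1.21364047,  0.43516376,  0.02500118,  1.57403677, -0.01159556,
        1.13397037, -0.07511616]), 'dq': array([-0.00085942,  0.0003522 ,  0.00166719, -0.00299927, -0.00109937,
        0.00127843, -0.00049971]), 'joint_efforts': array([ 3.32568117e-03, -6.69130111e+01,  9.88165699e-01, -3.15146434e+01,
       -6.05683029e-02,  3.74205806e-02,  4.85903217e-05]), 'position': array([0.27719768, 0.55967675, 0.24480538]), 'ee_rot': array([-7.15964107e-01, -3.05873313e+00,  2.23294456e-03]), 'force': array([ 0.10857851, -0.49647524, -0.04686747]), 'ft_torque': array([-0.0209931 , -0.0041338 ,  0.00612024]), 'gripper_force': 0.0, 'width': 1.00207884404399}
```

View pics/top0.png

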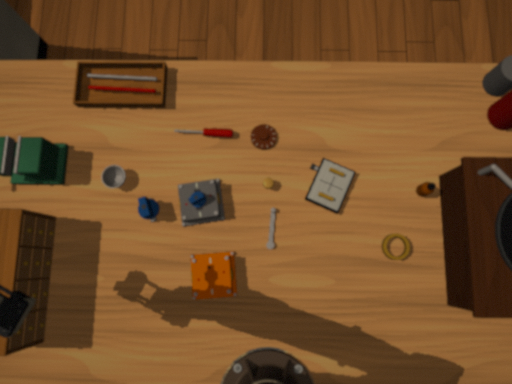

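View pics/scene0.png

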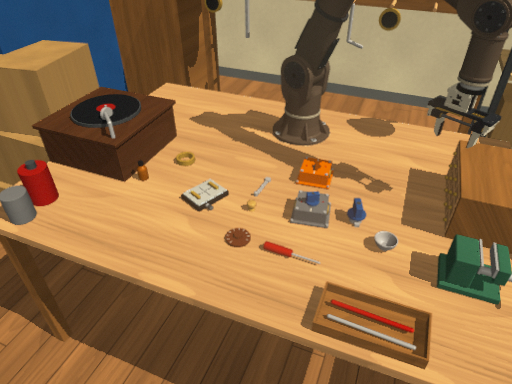

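The top view shows the grey block at (200,201) with a blue boss in it at (199,199). A second blue look-alike stands at (148,208), the orange decoy block is at (213,275) and the stage at (331,185). The boss meant should be the one in the grey block; I'll confirm that with one enlarged crop and measure at the same time.

```bash
sed -i 's/np.array(p\["rotation"\])\.T/cv2.Rodrigues(np.array(p["rotation"],float))[0].T/' h.py
python3 - <<'E'
from h import *
t=np.load("top0.npz");s=np.load("scene0.npz")
T=t["im"];S=s["im"]
r=lambda a,w,h:cv2.resize(a,(w,h),interpolation=cv2.INTER_CUBIC)
a=np.hstack([r(T[165:240,130:230],400,300),r(T[150:220,300:365],400,300)])
b=np.hstack([r(S[180:240,285:385],400,300),r(S[165:225,170:270],400,300)])
cv2.imwrite("pics/crop0.png",np.vstack([a,b])[:,:,::-1])
for n,d in(("top",t),("scene",s)):
    hsv=cv2.cvtColor(d["im"],cv2.COLOR_RGB2HSV)
    m=cv2.inRange(hsv,(100,110,50),(125,255,255))
    k,l,st,c=cv2.connectedComponentsWithStats(m)
    p=imaging.camera_params(n);R=cv2.Rodrigues(np.array(p["rotation"]))[0]
    for i in range(1,k):
        if 25<st[i,4]<2000:
            ys,xs=np.where(l==i);o,v=ray(n,np.c_[xs,ys]);P=o+v*d["dp"][ys,xs][:,None]
            zt=np.percentile(P[:,2],95);q=P[P[:,2]>zt-.008]
            print(n,c[i],st[i],"ztop",zt,"mean",q.mean(0),"ext",np.ptp(q,0))
            rc=cv2.minAreaRect((q[:,:2]*1000).astype(np.float32));print("  rect",rc)
    # heights of motor block & stage
for n,d,pts in(("top",t,[(185,190),(216,185),(185,215),(216,215),(331,185),(320,180),(345,190)]),):
    pts=np.array(pts);o,v=ray(n,pts);print(o+v*d["dp"][pts[:,1],pts[:,0]][:,None])
E
```

```text
top [196.14876033 198.15702479] [189 191  15  17 121] ztop 0.08952514653154264 mean [0.51304249 0.19044054 0.08701937] ext [0.02737992 0.03604069 0.01043759]
  rect ((513.7666625976562, 190.57373046875), (15.722196578979492, 38.150367736816406), 30.54214096069336)
top [143.62406015 207.71428571] [139 198  11  19 133] ztop 0.07540478160939035 mean [0.48544987 0.32726222 0.0803616 ] ext [0.16202667 0.33552473 1.02153736]
  rect ((413.3723449707031, 183.5484161376953), (370.13525390625, 43.859737396240234), 63.19971466064453)
scene [313.03571429 202.53571429] [308 200  10   5  28] ztop 0.05747291019070187 mean [0.52543888 0.19927768 0.05333768] ext [0.02031697 0.02718316 0.01458661]
  rect ((526.9882202148438, 198.9340362548828), (13.359810829162598, 29.566152572631836), 27.069887161254883)
scene [361.55172414 216.13793103] [357 211   8   9  29] ztop 0.039076097095589186 mean [0.81966119 0.36540562 0.30387837] ext [0.97576483 0.03993642 0.80497815]
  rect ((973.4696044921875, 371.33538818359375), (976.5582885742188, 1.645977258682251), 2.3099420070648193)
[[ 0.53783832  0.22799034  0.05133767]
 [ 0.55758954  0.14775934  0.02568543]
 [ 0.46985677  0.22484077  0.05107164]
 [ 0.47100952  0.14185489  0.04991689]
 [ 0.56062705 -0.17076177  0.02860108]
 [ 0.57545909 -0.1412498   0.02360875]
 [ 0.54747683 -0.20962532  0.02611203]]
```

View pics/crop0.png

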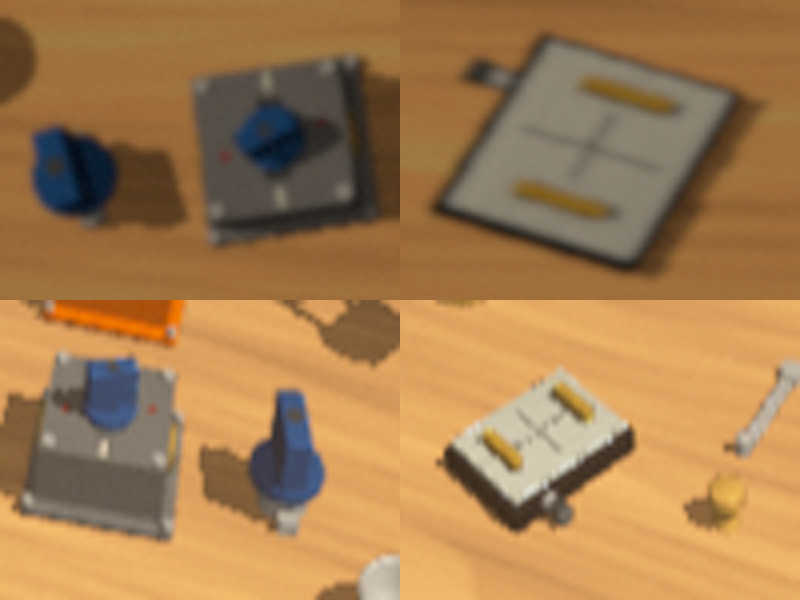

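In the crop, the boss in the grey block (top pixel ~(198,199)) is smaller than the loose blue one at (148,208), so it is the one meant. White marks show at about (197,185) and (200,214), and the stage cross is at (331,184). Now I'll measure precisely.

```bash
cat > m.py <<'E'
from h import *
def tri(a,b):
    (o1,v1),(o2,v2)=ray("top",[a]),ray("scene",[b]);v1,v2=v1[0],v2[0]
    s=np.linalg.lstsq(np.c_[v1,-v2],o2-o1,rcond=None)[0];p,q=o1+s[0]*v1,o2+s[1]*v2
    return (p+q)/2,np.linalg.norm(p-q)
def blobs(im,lo,hi,box,mn=4):
    x0,y0,x1,y1=box;c=cv2.resize(im[y0:y1,x0:x1],None,fx=4,fy=4,interpolation=cv2.INTER_CUBIC)
    m=cv2.inRange(cv2.cvtColor(c,cv2.COLOR_RGB2HSV),lo,hi)
    k,l,st,ce=cv2.connectedComponentsWithStats(m)
    return [((ce[i]+.5)/4-.5+(x0,y0),st[i,4]/16) for i in range(1,k) if st[i,4]>=mn*16]
E
python3 - <<'E'
from m import *
T=np.load("top0.npz")["im"];S=np.load("scene0.npz")["im"]
Y=((15,120,60),(30,255,255))
a=blobs(T,*Y,(312,162,355,208),10);b=blobs(S,*Y,(183,178,230,208),10)
print(a,b)
for p,_ in a: print("stop top z.034",plane("top",[p],.034))
for p,_ in b: print("stop scene z.034",plane("scene",[p],.034))
for i in range(len(a)):
  for j in range(len(b)):print(i,j,tri(a[i][0],b[j][0]))
for n,im,box in(("top",T,(180,180,222,222)),("scene",S,(296,190,330,220))):
    x0,y0,x1,y1=box
    w=blobs(im,(15,0,110),(40,90,255),box,1);r=blobs(im,(170,100,50),(180,255,255),box,.5)+blobs(im,(0,100,50),(6,255,255),box,.5)
    for q,l in((w,"w"),(r,"r")):
        for p,A in q: print(n,l,p.round(2),round(A,1),plane(n,[p],.05).round(4))
for p in [(196.75,185.5),(200.25,214.5)]:print(plane("top",[p],.05))
# cross by hand: top (331,184.3); scene crop (541,431)
print(tri((331.0,184.2),(170+141/4-.4,165+131/5-.4)),plane("top",[(331,184.2)],.024))
E
```

```text
[(array([316.53227459, 163.24538934]), np.float64(30.5)), (array([347.44847204, 164.57022107]), np.float64(96.125)), (array([336.50662879, 171.70770202]), np.float64(49.5)), (array([313.20618971, 174.53858521]), np.float64(38.875)), (array([349.81191852, 196.66306033]), np.float64(221.6875)), (array([325.66575426, 196.18065693]), np.float64(51.375)), (array([315.99978778, 205.62669779]), np.float64(36.8125))] [(array([191.72359488, 182.27158983]), np.float64(197.9375)), (array([222.65993867, 193.31150714]), np.float64(310.8125)), (array([212.95306691, 184.97537175]), np.float64(33.625)), (array([195.21525271, 194.44223827]), np.float64(34.625)), (array([187.04447723, 203.61973019]), np.float64(74.125))]
stop top z.034 [[ 0.62069879 -0.13078382  0.034     ]]
stop top z.034 [[ 0.61788707 -0.21654337  0.034     ]]
stop top z.034 [[ 0.59721727 -0.18575458  0.034     ]]
stop top z.034 [[ 0.58846186 -0.1212233   0.034     ]]
stop top z.034 [[ 0.52761954 -0.22072613  0.034     ]]
stop top z.034 [[ 0.52819921 -0.154704    0.034     ]]
stop top z.034 [[ 0.50179122 -0.12797785  0.034     ]]
st
[... 3387 characters left out ...]
84.31] 11.5 [[0.5541 0.1987 0.05  ]]
top w [180.27 185.5 ] 4.4 [[0.5504 0.2418 0.05  ]]
top w [215.27 212.34] 6.4 [[0.4781 0.144  0.05  ]]
top w [199.68 213.84] 9.5 [[0.4736 0.1858 0.05  ]]
top w [182.97 217.09] 8.6 [[0.4643 0.2303 0.05  ]]
top r [209.8  195.22] 1.2 [[0.5245 0.1604 0.05  ]]
top r [185.89 203.72] 4.0 [[0.5006 0.2241 0.05  ]]
scene w [313.37 204.57] 414.0 [[0.5308 0.2021 0.05  ]]
scene r [301.15 201.31] 0.7 [[0.5296 0.1617 0.05  ]]
scene r [322.43 201.49] 1.5 [[0.5053 0.2247 0.05  ]]
[[0.55086139 0.19687085 0.05      ]]
[[0.47183076 0.18415297 0.05      ]]
(array([ 0.56363009, -0.17026454,  0.02098742]), np.float64(0.003868039687646118)) [[ 0.56380786 -0.17157985  0.024     ]]
```

Measured:
- **Boss and block axis:** about (0.5137, 0.192), with the slot at 9° and the bar at -59.5°.
- **Stage:** about (0.5635, -0.1705), with its axis at -24°.

First I'll move above the block with the fingers closing along 30.5°.

>>> apply_moves --pt "100 0.44 -0.68 0 -0.13" --pt "100 0.44 -0.68 0 -0.13" --pt "100 0.44 -0.68 0 -0.13" --pt "100 0.44 -0.68 0 -0.13" --pt "100 0.44 -0.68 0 -0.13" --pt "100 0.44 -0.68 0 -0.13" --pt "100 0.44 -0.68 0 -0.13" --pt "100 0.44 -0.68 0 -0.13" --pt "100 0.44 -0.68 0 -0.13" --pt "70 0 0 0 0" --pt "70 0 0 0 0" --newtons 20

```text
clock: 1.48
position: [0.5145, 0.1932, 0.2452]
ee_rot: [-1.567, -2.722, 0.001]
force: [-0.9, 0.4, 0.3]
width: 0.831
gripper_force: 0.0
```

>>> apply_moves --pt "70 0 -0.02 -0.7 0" --pt "70 0 0 -0.7 0" --pt "70 0 0 -0.5 0" --pt "70 0 0 -0.4 0" --pt "70 0 0 -0.25 0" --pt "70 0 0 -0.2 0" --pt "70 0 0 0 0"

```text
clock: 2.35
position: [0.5146, 0.1919, 0.0801]
ee_rot: [-1.567, -2.722, 0.001]
force: [0.3, -0.5, 0.5]
width: 0.702
gripper_force: 0.0
```

Run:
```python
from h import *
T,_=grab("top");S,_=grab("scene")
r=lambda a:cv2.resize(a,(400,400),interpolation=cv2.INTER_CUBIC)
cv2.imwrite("pics/near1.png",np.hstack([r(T[160:230,165:235]),r(S[160:230,280:350])])[:,:,::-1])
print(observe()["position"],observe()["force"])
```

```text
[0.5153443  0.19193485 0.08108805] [-0.14000777  1.10096666  0.52779076]
```

View pics/near1.png

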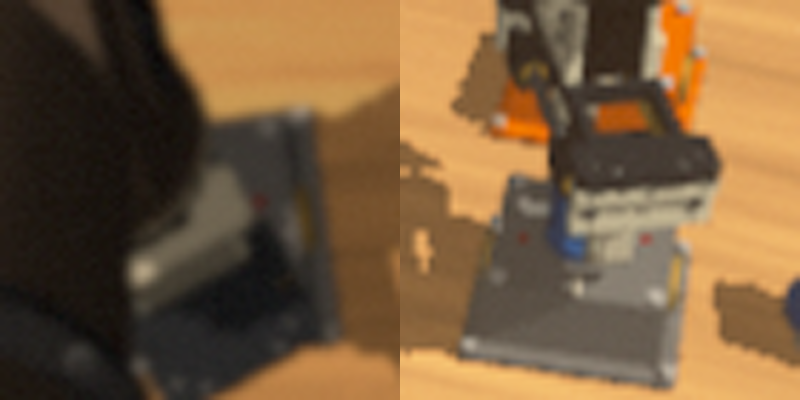

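The right half shows the near finger at about (610,240) in front of the blue bar, straddling it as intended. I'll close gently.

>>> apply_moves --pt "0 0 0 0 0" --pt "0 0 0 0 0" --pt "0 0 0 0 0" --pt "0 0 0 0 0" --pt "0 0 0 0 0" --pt "0 0 0 0 0" --newtons 10

```text
clock: 3.2
position: [0.5149, 0.1917, 0.0805]
ee_rot: [-1.568, -2.722, 0.0]
force: [0.3, -0.2, 0.1]
width: 0.173
gripper_force: 10.0
```

>>> apply_moves --pt "0 0 0 0 0" --pt "0 0 0 0 0" --pt "0 0 0 0 0.15" --pt "0 0 0 0 0.2" --pt "0 0 0 0 0.2" --pt "0 0 0 0 0.2" --pt "0 0 0 0 0.2" --pt "0 0 0 0 0.2" --newtons 35

```text
clock: 4.2
position: [0.515, 0.1917, 0.0805]
ee_rot: [0.727, 3.056, 0.0]
force: [-0.3, -0.0, -0.2]
width: 0.174
gripper_force: 34.9
```

>>> apply_moves --pt "0 0 0 0 0.2" --pt "0 0 0 0 0.2" --pt "0 0 0 0 0.2" --pt "0 0 0 0 0.2" --pt "0 0 0 0 0.2" --pt "0 0 0 0 0.2" --pt "0 0 0 0 0.04" --pt "0 0 0 0 0"

```text
clock: 5.2
position: [0.5151, 0.1916, 0.0806]
ee_rot: [-0.233, 3.133, 0.0]
force: [0.1, -0.4, -0.3]
width: 0.172
gripper_force: 35.0
```

Run:
```python
from h import *
s=observe();print(s["position"],s["ee_rot"],s["force"],s["ft_torque"],s["width"])
```

```text
[0.5150707  0.19156958 0.08056922] [-2.32657719e-01  3.13288605e+00  9.00961192e-05] [ 0.09393865 -0.36548117 -0.27985076] [ 0.01672028  0.00616737 -0.00910493] 0.17239211921103714
```

>>> apply_moves --pt "0 0 0 0 0.04" --pt "0 0 0 0 0" --pt "0 0 0 0 0"

```text
clock: 5.58
position: [0.515, 0.1917, 0.0805]
ee_rot: [-0.266, 3.13, -0.0]
force: [0.6, -0.3, 0.4]
width: 0.168
gripper_force: 35.0
```

Run:
```python
from h import *
s=observe();print(s["position"],s["ee_rot"],s["force"],s["ft_torque"],s["width"])
T,_=grab("top");S,_=grab("scene")
r=lambda a:cv2.resize(a,(400,400),interpolation=cv2.INTER_CUBIC)
cv2.imwrite("pics/near2.png",np.hstack([r(T[160:230,165:235]),r(S[170:230,285:345])])[:,:,::-1])
```

```text
[0.51500376 0.19168587 0.08054205] [-2.66389615e-01  3.13022326e+00 -5.14579616e-05] [ 0.57601087 -0.25130941  0.38410378] [-0.12309607 -0.03209508  0.01972921] 0.1679870440136877
```

View pics/near2.png

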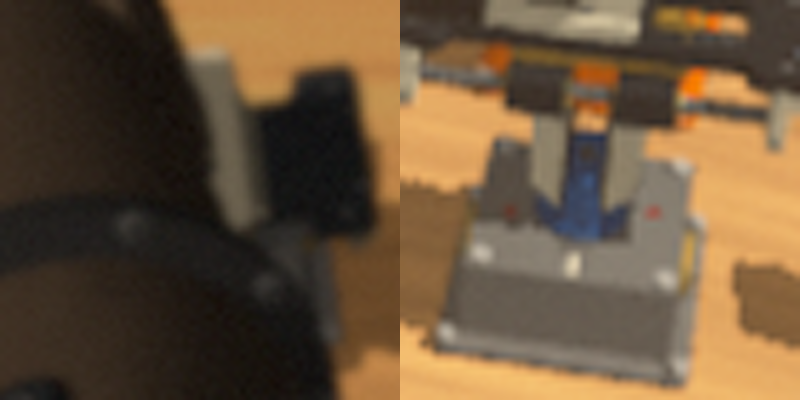

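The bar at (585,190) now points at the white mark at (573,262), so it is in line with the slot. I'll start a gentle lift.

>>> apply_moves --pt "0 0 0 0.05 0" --pt "0 0 0 0.1 0" --pt "0 0 0 0.1 0" --pt "0 0 0 0 0"

```text
clock: 6.18
position: [0.5154, 0.1919, 0.0962]
ee_rot: [-0.267, 3.129, 0.001]
force: [0.2, 0.3, -1.2]
width: 0.17
gripper_force: 35.0
```

>>> apply_moves --pt "0 0 0 0.3 0" --pt "0 0 0 0.5 0" --pt "0 0 0 0.4 0" --pt "0 0.1 -0.5 0 -0.12" --pt "0 0.1 -0.75 0 -0.15" --pt "0 0.1 -0.75 0 -0.15" --pt "0 0.1 -0.75 0 -0.15" --pt "0 0.1 -0.75 0 -0.15" --pt "0 0.1 -0.75 0 -0.15" --pt "0 0.1 -0.75 0 -0.15" --pt "0 0.1 -0.7 0 -0.16" --pt "0 0.1 -0.34 0 0"

```text
clock: 7.68
position: [0.5686, -0.1735, 0.1674]
ee_rot: [-0.659, -3.072, 0.002]
force: [0.0, 0.7, -1.7]
width: 0.174
gripper_force: 35.0
```

>>> apply_moves --pt "0 0 0 -0.3 0" --pt "0 0 0 -0.4 0" --pt "0 0 0 -0.2 0" --pt "0 0 0 0 0"

```text
clock: 8.18
position: [0.5686, -0.1699, 0.1128]
ee_rot: [-0.652, -3.071, -0.001]
force: [-0.6, -0.1, -0.7]
width: 0.174
gripper_force: 35.0
```

Run:
```python
from h import *
s=observe();print(s["position"],s["ee_rot"],s["force"],s["width"])
T,t=grab("top");S,d=grab("scene");np.savez("st.npz",T=T,S=S,d=d,t=t)
r=lambda a:cv2.resize(a,(400,400),interpolation=cv2.INTER_CUBIC)
cv2.imwrite("pics/near3.png",np.hstack([r(T[150:220,295:365]),r(S[150:220,170:240])])[:,:,::-1])
```

```text
[ 0.56862669 -0.16994893  0.11283008] [-6.52232163e-01 -3.07134978e+00 -5.93510542e-04] [-0.57503842 -0.05675032 -0.68497615] 0.17441522536611037
```

View pics/near3.png

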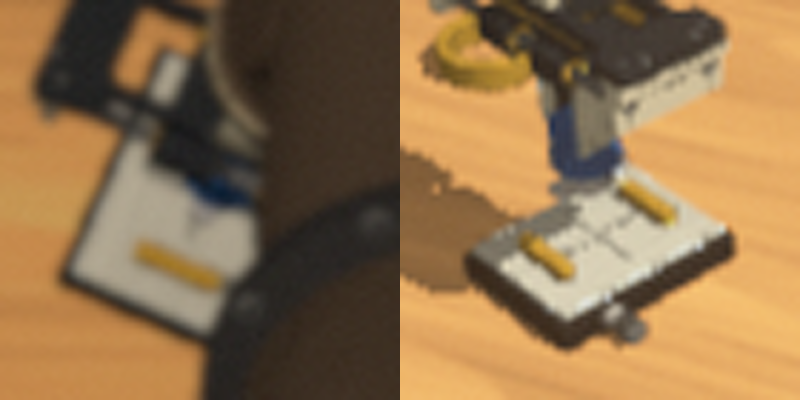

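Run:
```python
from h import *
d=np.load("st.npz")
# cross in near3 right panel ~(600,241) -> scene px
print(plane("scene",[(170+200/400*70-.4,150+241/400*70-.4),(204.85,190.8)],.024))
# stops' top faces in scene, near3: (645,199),(546,255)
q=plane("scene",[(170+247/400*70-.4,150+199/400*70-.4),(170+146/400*70-.4,150+254/400*70-.4)],.034);print(q,q.mean(0))
```

```text
[[ 0.57180658 -0.16438338  0.024     ]
 [ 0.56673271 -0.16614422  0.024     ]]
[[ 0.53607204 -0.15069773  0.034     ]
 [ 0.60531305 -0.18093236  0.034     ]] [ 0.57069254 -0.16581504  0.034     ]
```

>>> apply_moves --pt "0 -0.07 -0.015 -0.2 0" --pt "0 0 0 -0.2 0" --pt "0 0 0 -0.15 0" --pt "0 0 0 0 0" --pt "0 0 0 0 0"

```text
clock: 8.9
position: [0.565, -0.1716, 0.0806]
ee_rot: [0.655, 3.072, 0.0]
force: [0.0, 0.2, -1.7]
width: 0.172
gripper_force: 35.0
```

Run:
```python
from h import *
T,_=grab("top");S,_=grab("scene")
r=lambda a:cv2.resize(a,(400,400),interpolation=cv2.INTER_CUBIC)
cv2.imwrite("pics/near4.png",np.hstack([r(T[160:210,305:355]),r(S[165:215,180:230])])[:,:,::-1])
```

```text
(no output)
```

View pics/near4.png

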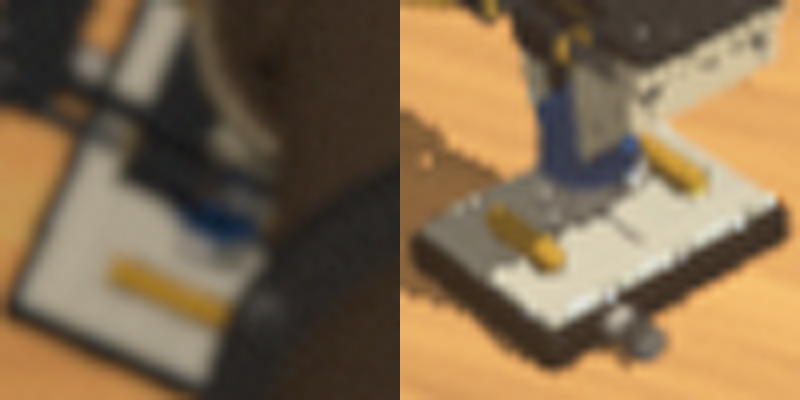

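The boss hangs over the cross between the two stops (right half: flange at (590,160), stops at (525,238) and (675,165)), about 10 mm up. I'll lower it slowly.

>>> apply_moves --pt "0 0 0.015 -0.06 0" --pt "0 0 0 -0.05 0" --pt "0 0 0 -0.03 0" --pt "0 0 0 0 0"

```text
clock: 9.5
position: [0.5646, -0.1707, 0.0719]
ee_rot: [-0.655, -3.072, -0.0]
force: [0.1, 0.7, -1.9]
width: 0.171
gripper_force: 35.0
```

>>> apply_moves --pt "0 0 0 -0.02 0" --pt "0 0 0 0 0"

```text
clock: 9.75
position: [0.5648, -0.1707, 0.0709]
ee_rot: [-0.655, -3.073, -0.0]
force: [0.7, 0.0, -2.6]
width: 0.173
gripper_force: 35.0
```

>>> apply_moves --pt "0 0 0 -0.015 0" --pt "0 0 0 0 0"

```text
clock: 10.0
position: [0.5649, -0.1708, 0.0706]
ee_rot: [0.655, 3.072, 0.0]
force: [-2.6, 0.6, 5.5]
width: 0.171
gripper_force: 35.0
```

>>> apply_moves --pt "0 0 0 -0.015 0" --pt "0 0 0 0 0"

```text
clock: 10.25
position: [0.5649, -0.1708, 0.0705]
ee_rot: [0.655, 3.072, 0.0]
force: [-5.0, 1.5, 15.1]
width: 0.174
gripper_force: 35.0
```

Contact is felt at z 0.0706. I'll ease off, open and retreat upwards.

>>> apply_moves --pt "0 0 0 0.02 0" --pt "30 0 0 0 0" --pt "50 0 0 0 0" --pt "60 0 0 0 0" --pt "60 0 0 0.2 0" --pt "60 0 0 0.5 0" --pt "60 0 0 0.8 0" --pt "60 0 0 0.8 0" --pt "60 -0.9 0 0.3 0" --pt "60 -0.9 0 0 0" --pt "60 -0.9 0 0 0" --pt "60 0 0 0 0"

```text
clock: 11.75
position: [0.3989, -0.1709, 0.227]
ee_rot: [-0.658, -3.071, -0.001]
force: [1.9, -0.0, -0.4]
width: 0.6
gripper_force: 0.0
```

Run:
```python
from m import *
s=observe();print(s["position"],s["force"],s["width"])
T,t=grab("top");S,d=grab("scene")
r=lambda a:cv2.resize(a,(400,400),interpolation=cv2.INTER_CUBIC)
cv2.imwrite("pics/fin.png",np.hstack([r(T[160:210,305:355]),r(S[165:215,180:230])])[:,:,::-1])
m=cv2.inRange(cv2.cvtColor(T,cv2.COLOR_RGB2HSV),(100,110,50),(125,255,255))
ys,xs=np.where(m>0);k=(xs>305)&(xs<355)&(ys>160)&(ys<215);xs,ys=xs[k],ys[k]
o,v=ray("top",np.c_[xs,ys]);P=o+v*t[ys,xs][:,None]
q=P[(P[:,2]>.066)&(P[:,2]<.095)];print(len(q),np.percentile(P[:,2],[5,50,95]),cv2.minAreaRect((q[:,:2]*1000).astype(np.float32)))
```

```text
[ 0.39890083 -0.17093034  0.22702664] [ 1.92564598 -0.04217937 -0.42090666] 0.5997165648422643
74 [0.04458604 0.06801953 0.07910299] ((561.4658813476562, -169.96038818359375), (15.29693603515625, 34.29322814941406), 63.975425720214844)
```

View pics/fin.png

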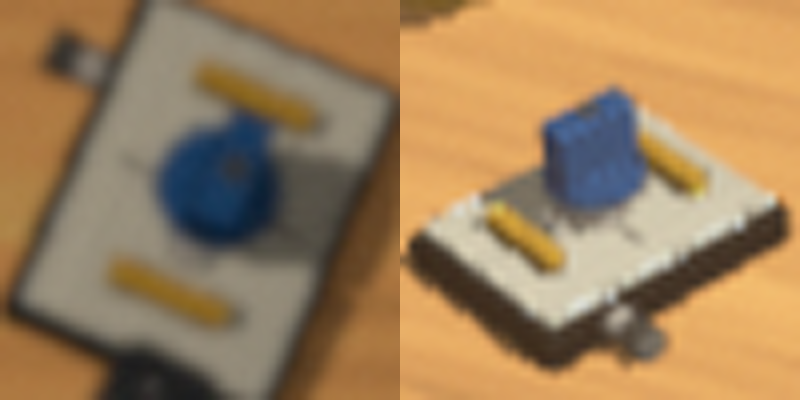

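Run:
```python
from m import *
T,t=grab("top");np.save("T.npy",T)
h=cv2.cvtColor(T,cv2.COLOR_RGB2HSV)
m=cv2.inRange(h,(100,110,40),(125,255,255));m[:,:305]=0;m[:,355:]=0;m[:160]=0;m[215:]=0
ys,xs=np.where(m>0);print("blue bbox",xs.min(),xs.max(),ys.min(),ys.max())
px=lambda x,y:(305+x/8-.44,160+y/8-.44)
print("flange",plane("top",[px(216.5,186.5)],.045))
a=plane("top",[px(258,96),px(170,292)],.033);print("stops",a.mean(0))
# plate outline corners (z .024) and stops from earlier image
print("cross",plane("top",[(331,184.2)],.024))
c=plane("top",[px(130,160),px(320,248)],.024);d=c[1]-c[0];d/=np.linalg.norm(d)
f=plane("top",[px(216.5,186.5)],.045)[0]-c[0];print("flange off the cross arm",d[0]*f[1]-d[1]*f[0],d)
```

```text
blue bbox 325 338 175 189
flange [[ 0.56328938 -0.16979089  0.045     ]]
stops [ 0.56329477 -0.17102305  0.033     ]
cross [[ 0.56380786 -0.17157985  0.024     ]]
flange off the cross arm -0.0010202776326175573 [-0.4215512 -0.9068046  0.       ]
```

The boss sits within about 2 mm of the cross, bar aligned to about 2°, and the gripper is clear. I'm handing in.

```bash
python3 -c "
from cell import arm;print(arm.sign_off())"
```

```text
the job is handed in; nothing more can be done
None
```

The job is handed in: I unlocked the boss, lifted it out and set it upright on the stage about 2 mm from the cross, bar within about 2° of the stop-to-stop line, and released it; sign-off returned no verdict.

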